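Sweep the shaft collars through the gate of the sorting board

TASK

With the fingertips, sweep the three loose steel collars across the plywood sorting board and through its narrow gate, one at a time, so that each drops into the slot behind it. Only push them lightly: do not pinch, press hard on or lift them. Leave the standing bolt and everything else on the bench where it is.

Things in the scene. Friction and masses are not known exactly. Their poses are not given: they have to be found in the camera images.
- board: Fixed plywood board, 280 (x) by 382 mm (y), deck 65 mm above the bench. Origin on the underside. Local +y leads from the deck through the gate to the slot (to the robot's left, turned up to 20 degrees). Deck: local x -128..128, y -178..55 mm, in a dark rim 14 mm high; two straight cheeks as high, 10 mm thick, form a funnel from local (+-62, -5) to the gate's mouth at (+-22, 55) mm.
- gate (a point): Middle of the gate, at deck height: a straight gap 44 mm wide (local x) and 20 mm long (local y) between walls 14 mm high; in the board's frame at (0, 65, 65) mm, axes as the board's. The deck ends at the far side of the gate, 10 mm beyond this point, where the slot begins.
- slot (a point): Middle of the slot's opening, at deck height: it is open at the top, straight behind the gate, 50 mm wide (local x) and 105 mm long (local y); in the board's frame at (0, 127.5, 65) mm, same axes. Its floor is a smooth steel chute that falls away from the deck's end at 30 degrees, closed at the far end: a collar whose middle is pushed past the deck's end tips and slides down by itself.
- bolt: Short dark hexagon-headed bolt standing upright on its head on the deck among the collars (it may stand at any of the four places): head 27 mm across its corners, 10 mm high, shank 16 mm thick, 42 mm tall in all, 90 g. Origin: centre of its underside. Not to be moved.
- offcut: Loose wooden off-cut, 30 x 30 x 25 mm, on the board's shoulder beside the slot (local +x side, deck height). Origin: centre of its underside. Bystander.
- tape: Black tape measure, 65 x 65 x 36 mm, on the bench right of the board. Origin: centre of its underside. Bystander.
- screwdriver: Screwdriver with a red handle lying on the bench left of the board. Bystander.
- jar: Clear jar with a red cap, 72 mm wide, 90 mm tall, on the left of the bench. Bystander.
- mug: White mug, 80 mm wide, 90 mm tall, on the left of the bench. Bystander.
- mallet: Hammer lying on the right of the bench. Bystander.
- collar0: Loose steel shaft collar (thick ring) lying flat on the deck: 32 mm outside, 16 mm bore, 12 mm high, 45 to 80 g, slides easily. Origin: centre of its underside, on the deck. The three collars are alike; at the start they are at least 40 mm apart from each other and from the bolt, centre to centre, and stand more than 35 mm clear of the rim.
- collar1: Loose steel shaft collar (thick ring) lying flat on the deck: 32 mm outside, 16 mm bore, 12 mm high, 45 to 80 g, slides easily. Origin: centre of its underside, on the deck. The three collars are alike; at the start they are at least 40 mm apart from each other and from the bolt, centre to centre, and stand more than 35 mm clear of the rim.
- collar2: Loose steel shaft collar (thick ring) lying flat on the deck: 32 mm outside, 16 mm bore, 12 mm high, 45 to 80 g, slides easily. Origin: centre of its underside, on the deck. The three collars are alike; at the start they are at least 40 mm apart from each other and from the bolt, centre to centre, and stand more than 35 mm clear of the rim.

How it is judged:
On the way, in this order (a step that is already met when the one before it is completed fails the run):
1. a first collar lies in the slot (((x of collar0 in the frame of slot between -0.025 and 0.025 m and y of collar0 in the frame of slot between -0.0525 and 0.0525 m and z of collar0 in the frame of slot below -0.006 m) or (x of collar1 in the frame of slot between -0.025 and 0.025 m and y of collar1 in the frame of slot between -0.0525 and 0.0525 m and z of collar1 in the frame of slot below -0.006 m) or (x of collar2 in the frame of slot between -0.025 and 0.025 m and y of collar2 in the frame of slot between -0.0525 and 0.0525 m and z of collar2 in the frame of slot below -0.006 m))), for 0.1 s.
2. two collars lie in the slot ((((x of collar0 in the frame of slot between -0.025 and 0.025 m and y of collar0 in the frame of slot between -0.0525 and 0.0525 m and z of collar0 in the frame of slot below -0.006 m) and (x of collar1 in the frame of slot between -0.025 and 0.025 m and y of collar1 in the frame of slot between -0.0525 and 0.0525 m and z of collar1 in the frame of slot below -0.006 m)) or ((x of collar0 in the frame of slot between -0.025 and 0.025 m and y of collar0 in the frame of slot between -0.0525 and 0.0525 m and z of collar0 in the frame of slot below -0.006 m) and (x of collar2 in the frame of slot between -0.025 and 0.025 m and y of collar2 in the frame of slot between -0.0525 and 0.0525 m and z of collar2 in the frame of slot below -0.006 m)) or ((x of collar1 in the frame of slot between -0.025 and 0.025 m and y of collar1 in the frame of slot between -0.0525 and 0.0525 m and z of collar1 in the frame of slot below -0.006 m) and (x of collar2 in the frame of slot between -0.025 and 0.025 m and y of collar2 in the frame of slot between -0.0525 and 0.0525 m and z of collar2 in the frame of slot below -0.006 m)))), for 0.1 s.
3. all three collars lie in the slot (x of collar0 in the frame of slot between -0.025 and 0.025 m and y of collar0 in the frame of slot between -0.0525 and 0.0525 m and z of each of collar0, collar1, collar2 in the frame of slot below -0.006 m and x of collar1 in the frame of slot between -0.025 and 0.025 m and y of collar1 in the frame of slot between -0.0525 and 0.0525 m and x of collar2 in the frame of slot between -0.025 and 0.025 m and y of collar2 in the frame of slot between -0.0525 and 0.0525 m), for 0.1 s.
At the end, for the whole second after the job is handed in: All three collars are at rest in the slot: the centre of each underside within the slot's outline and more than 6 mm below the deck. The bolt stands within 12 mm of where it stood; every other thing is within 20 mm of its start (all of step 3 and linear speed of each of collar0, collar1, collar2 below 0.03 m/s and distance of bolt from where it was at the start of the episode below 0.012 m and angle between bolt's own z axis and vertical below 0.4 rad and distance of each of offcut, tape, screwdriver, jar, mug, mallet from where it was at the start of the episode below 0.02 m); the robot touches nothing.
It fails at once if a collar is lifted or carried (more than 15 mm above the deck) (z of any of collar0, collar1, collar2 in the frame of gate above 0.015 m).
It fails at once if a collar is squeezed or pressed hard (over 25 N from the fingers) (contact force between the fingers and collar0 above 25 N or contact force between the fingers and collar1 above 25 N or contact force between the fingers and collar2 above 25 N).
It fails at once if two collars are in the gate at once (one pushed through by the other, or two together) (((y of collar0 in the frame of gate between -0.025 and 0.015 m and x of collar0 in the frame of gate between -0.02 and 0.02 m and z of collar0 in the frame of gate above -0.01 m) and (y of collar1 in the frame of gate between -0.025 and 0.015 m and x of collar1 in the frame of gate between -0.02 and 0.02 m and z of collar1 in the frame of gate above -0.01 m)) or ((y of collar0 in the frame of gate between -0.025 and 0.015 m and x of collar0 in the frame of gate between -0.02 and 0.02 m and z of collar0 in the frame of gate above -0.01 m) and (y of collar2 in the frame of gate between -0.025 and 0.015 m and x of collar2 in the frame of gate between -0.02 and 0.02 m and z of collar2 in the frame of gate above -0.01 m)) or ((y of collar1 in the frame of gate between -0.025 and 0.015 m and x of collar1 in the frame of gate between -0.02 and 0.02 m and z of collar1 in the frame of gate above -0.01 m) and (y of collar2 in the frame of gate between -0.025 and 0.015 m and x of collar2 in the frame of gate between -0.02 and 0.02 m and z of collar2 in the frame of gate above -0.01 m))).
It fails at once if a collar passes the gate wall elsewhere than through the gate ((y of collar0 in the frame of gate between -0.008 and 0.006 m and (x of collar0 in the frame of gate above 0.016 m or x of collar0 in the frame of gate below -0.016 m)) or (y of collar1 in the frame of gate between -0.008 and 0.006 m and (x of collar1 in the frame of gate above 0.016 m or x of collar1 in the frame of gate below -0.016 m)) or (y of collar2 in the frame of gate between -0.008 and 0.006 m and (x of collar2 in the frame of gate above 0.016 m or x of collar2 in the frame of gate below -0.016 m))).
It fails at once if the bolt is tipped over or shifted by more than 12 mm, or another thing on the bench is shifted by more than 20 mm (distance of bolt from where it was at the start of the episode above 0.012 m or angle between bolt's own z axis and vertical above 0.4 rad or distance of any of offcut, tape, screwdriver, jar, mug, mallet from where it was at the start of the episode above 0.02 m).
It also fails if it takes over 67 s, if anything falls off the work surface, if the arm or the gripper's body presses on something with over 40 N, if the wrist force passes 120 N, or if a joint passes its speed limit or range.

ROBOT

A 7-joint arm with a two-finger parallel gripper is mounted at the origin on the work surface. World frame = base frame: x ahead of the robot, y to its left, z up, the work surface at z = 0. Lengths are in m, angles in rad, forces in N, time in s.
With the tool pointing down it reaches from about 0.425 to 0.875 m from the base axis. Payload 4.7 kg.
Tool frame: the origin (TCP) lies at the very end of the fingers, on their centre line; the grasp point (between the pads) lies 19 mm behind it; z points along the fingers, y is the line along which they close (so a half turn about z gives the same grasp; the last joint's range is limited). The gripper opens to 87 mm and grips with 3 to 60 N. Pads are 19 mm wide; open, the fingers measure 117 mm over their backs; the gripper's body (75 mm by 190 mm) begins 51 mm behind the grasp point.
Start: joints at [0.014, 0.321, -0.07, 1.45, 0.023, 1.371, -0.057], TCP at [0.65, -0, 0.223] pointing down, gripper open.
Joint ranges: [-2.86, 2.86], [-0.3, 2.09], [-1.38, 1.24], [0.06, 2.45], [-1.56, 4.7], [0.09, 2.05], [-2.69, 2.69]. Speed limits (rad/s): [2.57, 2.57, 3.14, 3.14, 3.14, 3.14, 3.14].

INTERFACE

Orientations are given as a rotation vector (axis times angle).
In Python, from bench import ctrl gives the robot as it stands.
- The arm moves only by the tool jog_arm, never from a script. Its argument "commands" is a list of rows, each a list of 7 numbers: the opening, from 0 (shut) to 1 (fully open), then the shift along the world's x, y, z scaled (see below), then the turn, a rotation vector about the world's x, y, z scaled (see below). A call has exactly 5 rows; each row is the pose to reach, as a shift and turn from the pose commanded when the call began; what a row does not reach only later rows make up. The controller multiplies each number of a shift by 0.5 m and each number of a turn by 30 degrees. A row lasts 1/12 s, in which the tool goes at most 41.7 mm and 7.16 degrees, less where a joint would pass 70% of its speed; a pose out of reach is approached as far as the arm can. A call with a number of a shift or a turn outside -1 to 1 is refused whole. A call with a gripper value outside its range is refused whole. The fingers move at their own pace and stop on an object; "grip_force" is the grip in N (left out, the last holds). Time passes only in rows, so rows that repeat a pose let the fingers close, or fill a call up. It gives the time, the measured TCP pose, the force, the opening and the grip force at its end, in the units of the state.
- ctrl.get_state(): the state, without advancing time (a new reading comes with each control period).
- ctrl.get_image(name): name is "scene" or "side" or "wrist"; returns a dict with "frame" (420x560x3 uint8, red, green, blue), "vfov" (degrees; the focal length in pixels is half the picture's height over the tangent of half this angle, whatever the lens; pixels are square), "cx", "cy" (the principal point, pixels), "camera_from_world" (4x4, takes a point from world to camera coordinates); the wrist camera has in their place "mount" (4x4, takes a point from camera to tool coordinates, whose origin is the TCP and whose axes are the flange's). Camera axes: x right, y down, z forward; pixel columns grow to the right and rows downward; lengths in m; the calibration is good to about 2 mm. A picture is of the moment at which its call begins: read the wrist's pose just before it. There is no depth.
- ctrl.close_job(): hands the job in; it is judged then, once.
The state is a dict: "time": time; "joint_positions": joint angles; "qd": joint speeds; "joint_torque": joint torques, N m; "position": TCP position; "tool_rot": TCP orientation; "ft_force": force on the tool from outside, world axes, zero at the start; "torque": the same for the moment, N m; "grip_width": opening from 0.0 (shut) to 1.0 (fully open); "grip_force": force on a finger pad.
Only numpy, scipy, OpenCV 4.12 (cv2) and the standard library are available. Lean on these libraries where they do the work, as an engineer would, in place of code of your own. Each camera call takes 0.05 s, during which the arm holds its last target. There are 200 camera calls.

## Working session

There is one attempt and no reset: what is moved stays moved. The work goes in short steps, Python scripts to look and compute and a tool call to move; the robot and the scene stay as the last step left them, time stands still between calls to the robot, and variables do not carry over. Pictures are saved under pics/ and viewed, at most 10 in all, crops included, and the job is handed in when it is done.

Besides the shell and the picture viewer there is one more tool, called after ">>>" as name(argument=value, ...), one argument or row to a line, values as JSON. jog_arm: Moves the arm, as the interface text tells. Shifts and turns lie within -1 to 1; 1 stands for 0.5 m of shift or 30 degrees of turn. Its arguments: {"type":"object","properties":{"commands":{"type":"array","items":{"type":"array","items":{"type":"number","minimum":-1,"maximum":1}}},"grip_force":{"type":"number"}},"required":["commands"]}

```bash
mkdir -p pics
cat > h.py <<'E'
import numpy as np, cv2
from scipy.spatial.transform import Rotation as R
from bench import ctrl
def grab(name):
    s=ctrl.get_state(); d=ctrl.get_image(name); f=210/np.tan(np.radians(d["vfov"]/2))
    if name=="wrist":
        T=np.eye(4); T[:3,:3]=R.from_rotvec(s["tool_rot"]).as_matrix(); T[:3,3]=s["position"]
        C=T@np.array(d["mount"])
    else: C=np.linalg.inv(np.array(d["camera_from_world"]))
    return cv2.cvtColor(d["frame"],cv2.COLOR_RGB2BGR),(f,d["cx"],d["cy"],C)
def ray(cal,u,v,z):
    f,cx,cy,C=cal; d=C[:3,:3]@np.array([(u-cx)/f,(v-cy)/f,1]); o=C[:3,3]
    return o+d*(z-o[2])/d[2]
def proj(cal,p):
    f,cx,cy,C=cal; q=np.linalg.inv(C)@np.append(p,1); return q[0]/q[2]*f+cx,q[1]/q[2]*f+cy
E
python3 - <<'E'
from h import *
import pickle
ims=[]
for n in("scene","wrist"):
    im,c=grab(n); cv2.imwrite(f"pics/{n}0.png",im); pickle.dump((im,c),open(n+"0.pkl","wb")); print(n,c[0],c[3].round(3).tolist())
print(ctrl.get_state())
E
```

```text
scene 408.94990177768705 [[0.077, 0.511, -0.856, 1.476], [0.997, -0.052, 0.059, -0.06], [-0.014, -0.858, -0.513, 0.65], [0.0, 0.0, 0.0, 1.0]]
wrist 312.2203515466973 [[1.0, 0.001, -0.001, 0.649], [0.001, -0.971, -0.24, 0.065], [-0.001, 0.24, -0.971, 0.385], [0.0, 0.0, 0.0, 1.0]]
{'time': 0.1, 'joint_positions': array([ 0.01407839,  0.32173812, -0.07009376,  1.45153341,  0.02260744,
        1.37078266, -0.05687056]), 'qd': array([ 0.00095957, -0.00131248, -0.00063123, -0.00381058,  0.00023936,
       -0.00150419,  0.00175362]), 'joint_torque': array([ 1.37795760e-04, -4.92569017e+01, -4.06077392e-01, -3.13399816e+01,
       -6.42974046e-02,  3.95253638e-02,  6.49213871e-05]), 'position': array([ 6.49519556e-01, -3.09621033e-05,  2.21587769e-01]), 'tool_rot': array([-2.22055481e+00, -2.22075140e+00,  1.96274733e-03]), 'ft_force': array([-0.49636444,  0.78261789, -0.76336372]), 'torque': array([-0.04238096,  0.00016232, -0.02962162]), 'grip_force': 0.0, 'grip_width': 1.0030421766901456}
```

View pics/scene0.png

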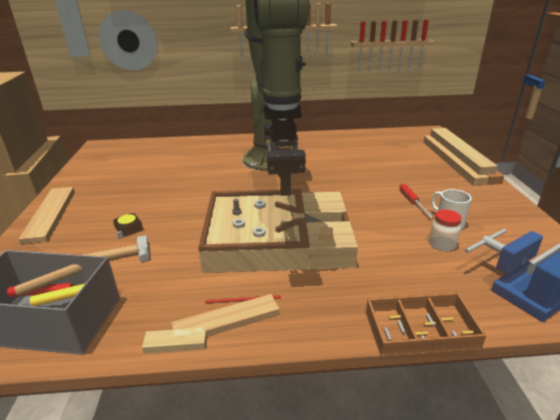

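View pics/wrist0.png

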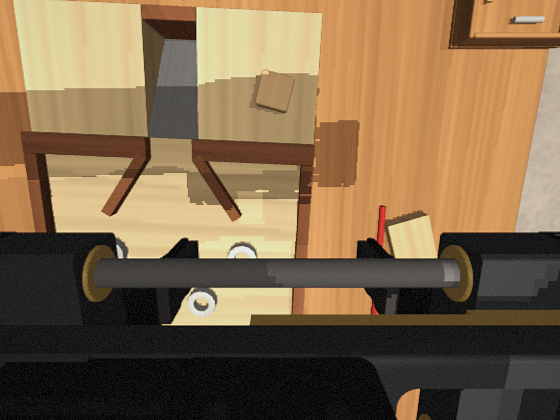

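The scene view shows the board with collars near (260,204), (239,223), (259,231) and the bolt at (236,206). The wrist view shows the slot, gate and cheeks, but the fingers hide part of the deck. I'll move back along -y for a clear look from above.

>>> jog_arm(
  commands=[
    [1, 0, -0.08, 0.04, 0, 0, 0],
    [1, 0, -0.16, 0.08, 0, 0, 0],
    [1, 0, -0.24, 0.1, 0, 0, 0],
    [1, 0, -0.28, 0.1, 0, 0, 0],
    [1, 0, -0.28, 0.1, 0, 0, 0],
  ],
)

```text
time: 0.52
position: [0.6489, -0.15, 0.2732]
tool_rot: [2.231, 2.205, -0.006]
ft_force: [-1.2, -0.4, -0.4]
grip_width: 1.002
grip_force: 0.0
```

Run:
```python
from h import *
import pickle
a,c=grab("wrist"); pickle.dump((a,c),open("wrist1.pkl","wb"))
b,c2=grab("side"); pickle.dump((b,c2),open("side1.pkl","wb")); print(c2[3].round(2).tolist(),c[3].round(3).tolist())
cv2.imwrite("pics/w1.png",a)
```

```text
[[-0.81, -0.39, 0.44, 0.1], [-0.59, 0.51, -0.63, 0.64], [0.02, -0.76, -0.64, 0.72], [0.0, 0.0, 0.0, 1.0]] [[1.0, -0.011, -0.001, 0.648], [-0.011, -0.969, -0.246, -0.084], [0.001, 0.246, -0.969, 0.437], [0.0, 0.0, 0.0, 1.0]]
```

View pics/w1.png

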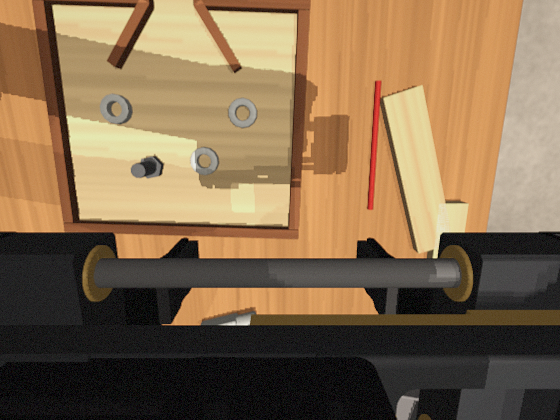

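The full deck is visible: collars at about (116,109), (242,112) and (205,161), bolt head at about (150,166), cheeks from (116,65)/(238,70) upward.

```bash
cat > loc.py <<'E'
from h import *
def collars(im,cal,pts,z=0.077,w=22):
    out=[]
    hsv=cv2.cvtColor(im,cv2.COLOR_BGR2HSV)
    m=((hsv[...,1]<70)&(hsv[...,2]>70)).astype(np.uint8)*255
    m=cv2.morphologyEx(m,cv2.MORPH_OPEN,np.ones((2,2)))
    for u,v in pts:
        k=np.zeros_like(m); cv2.circle(k,(int(u),int(v)),w,255,-1); k&=m
        cs=max(cv2.findContours(k,cv2.RETR_EXTERNAL,cv2.CHAIN_APPROX_NONE)[0],key=cv2.contourArea)
        (x,y),ax,_=cv2.fitEllipse(cv2.convexHull(cs)); p=ray(cal,x,y,z)
        print((u,v),"fit",round(x),round(y),np.round(ax,1),p.round(4)); out.append(p)
    return out
E
python3 - <<'E'
from loc import *
import pickle
im,c=pickle.load(open("wrist1.pkl","rb")); im0,c0=pickle.load(open("wrist0.pkl","rb"))
P=collars(im,c,[(116,109),(242,112),(205,161)])
print("expected px dia",c[0]*.032/(.36))
zr=.079
for n,u,v,z in[("LL in rim",79,219,.065),("LR",291,227,.065),("UR",298,12,.079),("UL",51,10,.079),("cheekL tip",115,66,zr),("cheekR tip",238,71,zr),("bolt head",152,167,.07)]:
    print(n,ray(c,u,v,z).round(4))
for n,u,v,z in[("slot NL",148,138,.065),("slot NR",194,138,.065),("slot FL",144,38,.065),("slot FR",197,40,.065),("corner TL",18,0,.065),("TR",322,14,.065)]:
    print("w0",n,ray(c0,u,v,z).round(4))
big=cv2.resize(im[0:240,40:320],None,fx=2.4,fy=2.4,interpolation=cv2.INTER_CUBIC); cv2.imwrite("pics/w1c.png",big)
cv2.imwrite("pics/w0c.png",cv2.resize(im0[0:240,0:330],None,fx=2.4,fy=2.4,interpolation=cv2.INTER_CUBIC))
E
```

```text
(116, 109) fit 116 110 [28.5 33.6] [ 0.4729 -0.0568  0.077 ]
(242, 112) fit 243 113 [28.6 29.7] [ 0.6116 -0.0622  0.077 ]
(205, 161) fit 202 160 [26.6 37. ] [ 0.5629 -0.1124  0.077 ]
expected px dia 27.752920137484207
LL in rim [ 0.4034 -0.1836  0.065 ]
LR [ 0.6648 -0.1968  0.065 ]
UR [0.6712 0.0354 0.079 ]
UL [0.4208 0.0398 0.079 ]
cheekL tip [ 0.4784 -0.0132  0.079 ]
cheekR tip [ 0.608  -0.0194  0.079 ]
bolt head [ 0.5023 -0.1204  0.07  ]
w0 slot NL [0.5193 0.0624 0.065 ]
w0 slot NR [0.5652 0.0625 0.065 ]
w0 slot FL [0.5244 0.1527 0.065 ]
w0 slot FR [0.5736 0.1511 0.065 ]
w0 corner TL [0.4135 0.1838 0.065 ]
w0 TR [0.689  0.1726 0.065 ]
```

View pics/w1c.png

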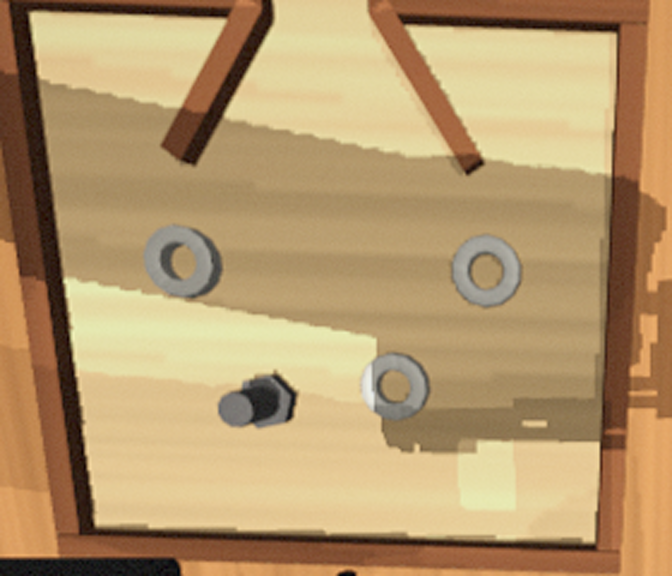

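View pics/w0c.png

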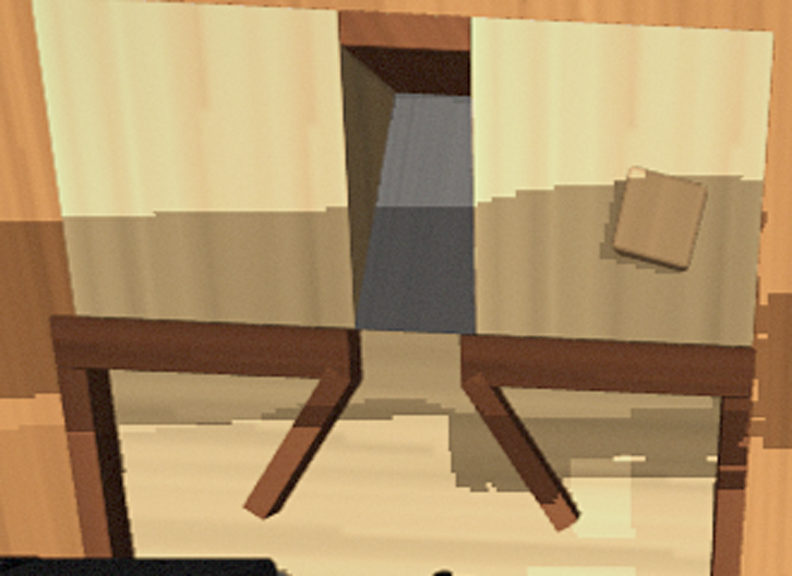

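The crops give clean corners: the deck corners in wrist view 1, and the slot edges and the outer corner in wrist view 0. I'll fit the board pose to them.

```bash
cat > bf.py <<'E'
from loc import *
import pickle
im,c=pickle.load(open("wrist1.pkl","rb")); im0,c0=pickle.load(open("wrist0.pkl","rb"))
def fit(L,W):
    L=np.array(L);W=np.array(W); a=(L-L.mean(0))@[1,1j]; b=(W-W.mean(0))@[1,1j]
    k=np.vdot(a,b); th=np.angle(k); Rm=np.array([[np.cos(th),-np.sin(th)],[np.sin(th),np.cos(th)]])
    t=W.mean(0)-Rm@L.mean(0); return np.degrees(th),Rm,t,abs(k)/np.vdot(a,a).real,(W-(L@Rm.T+t))*1e3
z=.065
A=[((-.128,-.178),92,528,z),((.128,-.178),597,545,z),((-.128,.055),28,10,z),((.128,.055),617,30,z)]
B=[((-.025,.075),356,328,z),((.025,.075),475,333,z),((-.025,.180),341,45,z),((.025,.180),471,48,z),((.140,.191),772,32,z)]
WA=[ray(c,u/2.4+40,v/2.4,z)[:2] for _,u,v,z in A]; WB=[ray(c0,u/2.4,v/2.4,z)[:2] for _,u,v,z in B]
LA=[a[0] for a in A]; LB=[a[0] for a in B]
for n,l,w in(("A",LA,WA),("B",LB,WB),("AB",LA+LB,WA+WB)):
    th,Rm,t,s,r=fit(l,w); print(n,round(th,2),t.round(4),"scale",round(s,3),"\n",r.round(1).tolist(), "gate",(Rm@[0,.065]+t).round(4))
    for nm,u,v,zz in(("colA",182,261,.077),("colB",486,271,.077),("colC",395,386,.077),("bolt",272,400,.073)):
        print("  ",nm,(Rm.T@(ray(c,u/2.4+40,v/2.4,zz)[:2]-t)*1e3).round(1))
E
python3 bf.py
```

```text
A -2.48 [ 0.5399 -0.0116] scale 1.012 
 [[-2.0, -1.0], [1.9, -1.9], [-0.8, 1.1], [1.0, 1.8]] gate [0.5427 0.0534]
   colA [-65.5 -47.2]
   colB [ 73.1 -47. ]
   colC [  30.2 -100.5]
   bolt [ -30.2 -109.5]
B -2.33 [ 0.5415 -0.0119] scale 0.999 
 [[0.2, -0.3], [-0.4, -0.2], [0.5, -0.2], [0.1, 0.8], [-0.4, -0.0]] gate [0.5441 0.053 ]
   colA [-67.2 -46.7]
   colB [ 71.4 -46.9]
   colC [  28.4 -100.3]
   bolt [ -32.  -109.1]
AB -2.59 [ 0.5405 -0.0117] scale 1.006 
 [[-2.3, -1.1], [1.7, -1.6], [-1.5, 1.0], [0.3, 2.2], [0.8, -0.6], [0.2, -0.4], [0.7, -0.6], [0.3, 0.7], [-0.3, 0.4]] gate [0.5434 0.0532]
   colA [-66.  -47.2]
   colB [ 72.6 -46.8]
   colC [  29.8 -100.4]
   bolt [ -30.5 -109.5]
```

```bash
cat > plan.py <<'E'
# plan(cmd, waypoints): cmd=(x,y,z,yawdeg world) commanded; waypoints local mm + z(m) + local yaw deg, rows to reach
from h import *
TH=-2.4; T0=np.array([.541,-.0118]); c,s=np.cos(np.radians(TH)),np.sin(np.radians(TH)); RB=np.array([[c,-s],[s,c]])
w2l=lambda p:RB.T@(np.array(p)[:2]-T0)*1e3
def plan(cmd,wps,op):
    rows=[];cur=np.array(cmd,float)
    for x,y,z,yaw,n in wps:
        g=np.array([*(RB@[x/1e3,y/1e3]+T0),z,yaw+TH])
        rows+=[cur+(g-cur)*(i+1)/n for i in range(n)]; cur=g
    while len(rows)%5: rows.append(rows[-1])
    cur=np.array(cmd,float)
    for k in range(0,len(rows),5):
        out=[[op,*(((r[:3]-cur[:3])/.5).round(3)+0).tolist(),0,0,round((r[3]-cur[3])/30,2)+0] for r in rows[k:k+5]]
        print(out); l=out[-1]; cur=cur+np.array([l[1]*.5,l[2]*.5,l[3]*.5,l[6]*30])
    print("cmd end",cur.round(4).tolist())
def st():
    q=ctrl.get_state(); m=R.from_rotvec(q["tool_rot"]).as_matrix(); print("t",round(q["time"],2),"pos",np.round(q["position"],4),"local",w2l(q["position"]).round(1),"yawW",round(np.degrees(np.arctan2(-m[0,0],m[1,0])),2),"ft",np.round(q["ft_force"],1))
E
python3 - <<'E'
from plan import *
st()
# C at (30,-100): heading to (0,20): yaw +14
d=np.array([-30,120])/np.hypot(30,120); b=np.array([30,-100])-40*d; print(b)
plan((.65,-.14,.273,0),[(b[0],b[1],.11,14,7),(b[0],b[1],.070,14,3)],.09)
E
```

```text
t 0.62 pos [ 0.6495 -0.1418  0.272 ] local [ 113.9 -125.3] yawW -0.19 ft [-0.5  0.6 -0.1]
[  39.701425   -138.80570001]
[[0.09, -0.021, -0.003, -0.047, 0, 0, np.float64(0.06)], [0.09, -0.043, -0.007, -0.093, 0, 0, np.float64(0.11)], [0.09, -0.064, -0.01, -0.14, 0, 0, np.float64(0.17)], [0.09, -0.086, -0.014, -0.186, 0, 0, np.float64(0.22)], [0.09, -0.107, -0.017, -0.233, 0, 0, np.float64(0.28)]]
[[0.09, -0.022, -0.004, -0.046, 0, 0, np.float64(0.05)], [0.09, -0.043, -0.007, -0.093, 0, 0, np.float64(0.11)], [0.09, -0.043, -0.007, -0.12, 0, 0, np.float64(0.11)], [0.09, -0.043, -0.007, -0.146, 0, 0, np.float64(0.11)], [0.09, -0.043, -0.007, -0.173, 0, 0, np.float64(0.11)]]
cmd end [0.575, -0.152, 0.07, 11.7]
```

>>> jog_arm(
  commands=[
    [0.09, -0.021, -0.003, -0.047, 0, 0, 0.06],
    [0.09, -0.043, -0.007, -0.093, 0, 0, 0.11],
    [0.09, -0.064, -0.01, -0.14, 0, 0, 0.17],
    [0.09, -0.086, -0.014, -0.186, 0, 0, 0.22],
    [0.09, -0.107, -0.017, -0.233, 0, 0, 0.28],
  ],
)

```text
time: 1.03
position: [0.5958, -0.1459, 0.1544]
tool_rot: [-2.046, -2.382, -0.001]
ft_force: [0.9, -0.6, -0.1]
grip_width: 0.703
grip_force: 0.0
```

>>> jog_arm(
  commands=[
    [0.09, -0.022, -0.004, -0.046, 0, 0, 0.05],
    [0.09, -0.043, -0.007, -0.093, 0, 0, 0.11],
    [0.09, -0.043, -0.007, -0.093, 0, 0, 0.11],
    [0.09, -0.043, -0.007, -0.093, 0, 0, 0.11],
    [0.09, -0.043, -0.007, -0.093, 0, 0, 0.11],
  ],
)

```text
time: 1.45
position: [0.5767, -0.1507, 0.1109]
tool_rot: [1.981, 2.436, 0.003]
ft_force: [-0.3, 0.3, 0.0]
grip_width: 0.325
grip_force: 0.0
```

Run:
```python
from plan import *
st(); print(ctrl.get_state()["grip_width"])
im,c=grab("scene"); f,cx,cy,C=c
cv2.imwrite("pics/s2.png",cv2.resize(im[150:270,190:370],None,fx=4,fy=4,interpolation=cv2.INTER_CUBIC))
```

```text
t 1.45 pos [ 0.5767 -0.1507  0.1109] local [  41.4 -137.3] yawW 11.76 ft [-0.3  0.3  0. ]
0.3254105404256345
```

View pics/s2.png

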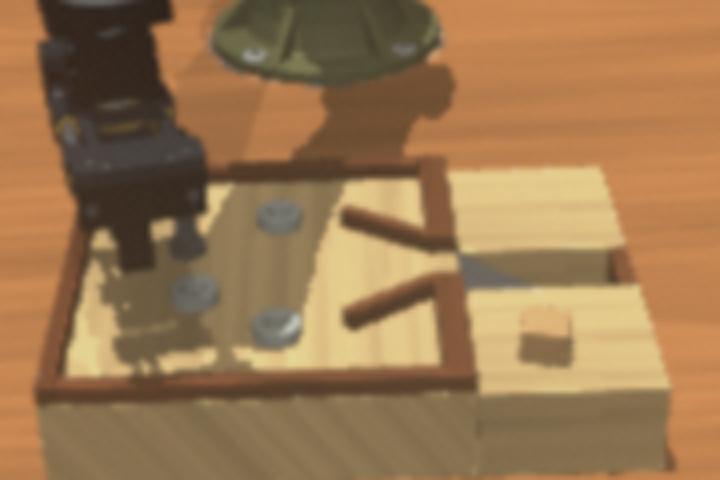

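The scene view shows the gripper hovering above and behind the centre collar, clear of the bolt. Next: lower and push.

Run:
```python
from plan import *
c=(.575,-.152,.1105+.0,11.7); c=(.575,-.152,.273-.1165-.0465,11.7); print(c)
plan(c,[(39.7,-138.8,.070,14,4),(39.7,-138.8,.070,14,1),(6,-4.4,.070,14,18),(0,25,.070,0,5),(0,25,.070,0,2),(0,57,.070,0,5)],.09)
```

```text
(0.575, -0.152, 0.11000000000000003, 11.7)
[[0.09, 0.0, 0.0, -0.02, 0, 0, np.float64(0.0)], [0.09, 0.0, 0.0, -0.04, 0, 0, np.float64(0.0)], [0.09, 0.0, 0.0, -0.06, 0, 0, np.float64(0.0)], [0.09, 0.0, 0.0, -0.08, 0, 0, np.float64(0.0)], [0.09, 0.0, 0.0, -0.08, 0, 0, np.float64(0.0)]]
[[0.09, -0.003, 0.015, 0.0, 0, 0, np.float64(0.0)], [0.09, -0.007, 0.03, 0.0, 0, 0, np.float64(0.0)], [0.09, -0.01, 0.045, 0.0, 0, 0, np.float64(0.0)], [0.09, -0.013, 0.06, 0.0, 0, 0, np.float64(0.0)], [0.09, -0.016, 0.075, 0.0, 0, 0, np.float64(0.0)]]
[[0.09, -0.003, 0.015, 0.0, 0, 0, np.float64(0.0)], [0.09, -0.006, 0.03, 0.0, 0, 0, np.float64(0.0)], [0.09, -0.009, 0.045, 0.0, 0, 0, np.float64(0.0)], [0.09, -0.012, 0.06, 0.0, 0, 0, np.float64(0.0)], [0.09, -0.015, 0.075, 0.0, 0, 0, np.float64(0.0)]]
[[0.09, -0.004, 0.016, 0.0, 0, 0, np.float64(0.0)], [0.09, -0.007, 0.031, 0.0, 0, 0, np.float64(0.0)], [0.09, -0.01, 0.046, 0.0, 0, 0, np.float64(0.0)], [0.09, -0.013, 0.061, 0.0, 0, 0, np.float64(0.0)], [0.09, -0.016, 0.076, 0.0, 0, 0, np.float64(0.0)]]
[[0.09, -0.003, 0.015, 0.0, 0, 0, np.float64(0.0)], [0.09, -0.006, 0.03, 0.0, 0, 0, np.float64(0.0)], [0.09, -0.009, 0.045, 0.0, 0, 0, np.float64(0.0)], [0.09, -0.011, 0.057, 0.0, 0, 0, np.float64(-0.1)], [0.09, -0.013, 0.069, 0.0, 0, 0, np.float64(-0.19)]]
[[0.09, -0.002, 0.012, 0.0, 0, 0, np.float64(-0.09)], [0.09, -0.004, 0.024, 0.0, 0, 0, np.float64(-0.19)], [0.09, -0.006, 0.035, 0.0, 0, 0, np.float64(-0.28)], [0.09, -0.006, 0.035, 0.0, 0, 0, np.float64(-0.28)], [0.09, -0.006, 0.035, 0.0, 0, 0, np.float64(-0.28)]]
[[0.09, 0.001, 0.013, 0.0, 0, 0, np.float64(0.0)], [0.09, 0.001, 0.026, 0.0, 0, 0, np.float64(0.0)], [0.09, 0.002, 0.039, 0.0, 0, 0, np.float64(0.0)], [0.09, 0.002, 0.052, 0.0, 0, 0, np.float64(0.0)], [0.09, 0.003, 0.064, 0.0, 0, 0, np.float64(0.0)]]
cmd end [0.5435, 0.045, 0.07, -2.4]
```

>>> jog_arm(
  commands=[
    [0.09, 0, 0, -0.02, 0, 0, 0],
    [0.09, 0, 0, -0.04, 0, 0, 0],
    [0.09, 0, 0, -0.06, 0, 0, 0],
    [0.09, 0, 0, -0.08, 0, 0, 0],
    [0.09, 0, 0, -0.08, 0, 0, 0],
  ],
)

```text
time: 1.92
position: [0.573, -0.1515, 0.0664]
tool_rot: [-1.981, -2.433, 0.003]
ft_force: [-0.9, 0.8, -1.1]
grip_width: 0.094
grip_force: 0.0
```

>>> jog_arm(
  commands=[
    [0.09, -0.003, 0.015, 0, 0, 0, 0],
    [0.09, -0.007, 0.03, 0, 0, 0, 0],
    [0.09, -0.01, 0.045, 0, 0, 0, 0],
    [0.09, -0.013, 0.06, 0, 0, 0, 0],
    [0.09, -0.016, 0.075, 0, 0, 0, 0],
  ],
)

```text
time: 2.33
position: [0.5672, -0.1132, 0.0701]
tool_rot: [1.982, 2.437, 0.001]
ft_force: [0.8, 0.1, -0.3]
grip_width: 0.092
grip_force: 0.1
```

>>> jog_arm(
  commands=[
    [0.09, -0.003, 0.015, 0, 0, 0, 0],
    [0.09, -0.006, 0.03, 0, 0, 0, 0],
    [0.09, -0.009, 0.045, 0, 0, 0, 0],
    [0.09, -0.012, 0.06, 0, 0, 0, 0],
    [0.09, -0.015, 0.075, 0, 0, 0, 0],
  ],
)

```text
time: 2.75
position: [0.5594, -0.0763, 0.0696]
tool_rot: [1.983, 2.436, 0.0]
ft_force: [0.6, -0.3, 0.5]
grip_width: 0.095
grip_force: 0.1
```

Run:
```python
from plan import *
st(); print(ctrl.get_state()["grip_width"])
im,c=grab("scene"); a=cv2.resize(im[150:270,190:370],None,fx=2.2,fy=2.2,interpolation=cv2.INTER_CUBIC)
im,c=grab("wrist"); b=cv2.resize(im[0:264,100:496],(396,264))
cv2.imwrite("pics/s3.png",np.hstack([a,b]))
```

```text
t 2.75 pos [ 0.5594 -0.0763  0.0696] local [ 21.  -63.7] yawW 11.7 ft [ 0.6 -0.3  0.5]
0.09541001501093545
```

View pics/s3.png

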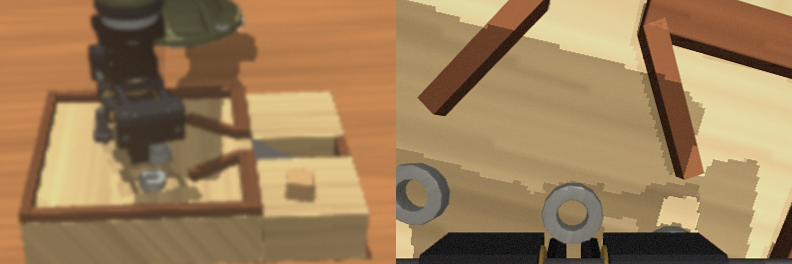

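The wrist view shows the collar centred in the two-finger notch, at about (572,212) in the composite, moving toward the gate between the cheeks. I'll keep pushing.

>>> jog_arm(
  commands=[
    [0.09, -0.004, 0.016, 0, 0, 0, 0],
    [0.09, -0.007, 0.031, 0, 0, 0, 0],
    [0.09, -0.01, 0.046, 0, 0, 0, 0],
    [0.09, -0.013, 0.061, 0, 0, 0, 0],
    [0.09, -0.016, 0.076, 0, 0, 0, 0],
  ],
)

```text
time: 3.27
position: [0.5513, -0.0381, 0.0696]
tool_rot: [-1.983, -2.436, -0.0]
ft_force: [0.6, 0.4, 0.3]
grip_width: 0.086
grip_force: 0.1
```

>>> jog_arm(
  commands=[
    [0.09, -0.003, 0.015, 0, 0, 0, 0],
    [0.09, -0.006, 0.03, 0, 0, 0, 0],
    [0.09, -0.009, 0.045, 0, 0, 0, 0],
    [0.09, -0.011, 0.057, 0, 0, 0, -0.1],
    [0.09, -0.013, 0.069, 0, 0, 0, -0.19],
  ],
)

```text
time: 3.68
position: [0.5448, -0.0037, 0.0696]
tool_rot: [-2.105, -2.332, -0.0]
ft_force: [0.1, -0.5, -0.5]
grip_width: 0.092
grip_force: 0.1
```

>>> jog_arm(
  commands=[
    [0.09, -0.002, 0.012, 0, 0, 0, -0.09],
    [0.09, -0.004, 0.024, 0, 0, 0, -0.19],
    [0.09, -0.006, 0.035, 0, 0, 0, -0.28],
    [0.09, -0.006, 0.035, 0, 0, 0, -0.28],
    [0.09, -0.006, 0.035, 0, 0, 0, -0.28],
  ],
)

```text
time: 4.1
position: [0.542, 0.0136, 0.0696]
tool_rot: [2.265, 2.177, 0.0]
ft_force: [0.1, -0.1, -0.2]
grip_width: 0.091
grip_force: 0.0
```

Run:
```python
from plan import *
st()
im,c=grab("wrist"); cv2.imwrite("pics/w4.png",im[0:300])
```

```text
t 4.1 pos [0.542  0.0136 0.0696] local [-0.1 25.4] yawW -2.26 ft [ 0.1 -0.1 -0.2]
```

View pics/w4.png

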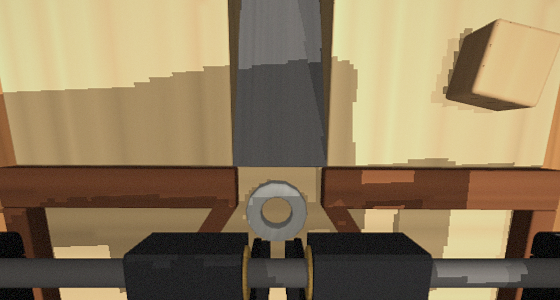

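The collar sits at the gate mouth, (276,210), centred between the walls at 238 and 322. Next I finish this push, retract, and approach collar A.

```bash
cat >> plan.py <<'E'
np.set_printoptions(legacy='1.25')
E
python3 - <<'E'
from plan import *
plan((.542,.0135,.070,-2.4),[(0,57,.070,0,5)],.09)
d=np.array([66,47])/np.hypot(66,47); b=np.array([-66,-47])-42*d; e=np.array([-2,-1.4])-25*d; print(b,e)
plan((.5435,.045,.07,-2.4),[(0,57,.07,0,2),(0,40,.07,0,2),(0,40,.11,0,2),(*b,.11,-54.5,10),(*b,.07,-54.5,4)],.09)
E
```

```text
[[0.09, 0.001, 0.013, 0.0, 0, 0, 0.0], [0.09, 0.001, 0.025, 0.0, 0, 0, 0.0], [0.09, 0.002, 0.038, 0.0, 0, 0, 0.0], [0.09, 0.002, 0.051, 0.0, 0, 0, 0.0], [0.09, 0.003, 0.063, 0.0, 0, 0, 0.0]]
cmd end [0.5435, 0.045, 0.07, -2.4]
[-100.21179498  -71.36294491] [-22.36416368 -15.90175292]
[[0.09, 0.0, 0.0, 0.0, 0, 0, 0.0], [0.09, 0.0, 0.0, 0.0, 0, 0, 0.0], [0.09, -0.001, -0.017, 0.0, 0, 0, 0.0], [0.09, -0.002, -0.034, 0.0, 0, 0, 0.0], [0.09, -0.002, -0.034, 0.04, 0, 0, 0.0]]
[[0.09, 0.0, 0.0, 0.04, 0, 0, 0.0], [0.09, -0.021, -0.021, 0.04, 0, 0, -0.18], [0.09, -0.042, -0.042, 0.04, 0, 0, -0.36], [0.09, -0.063, -0.064, 0.04, 0, 0, -0.55], [0.09, -0.083, -0.085, 0.04, 0, 0, -0.73]]
[[0.09, -0.021, -0.022, 0.0, 0, 0, -0.18], [0.09, -0.042, -0.043, 0.0, 0, 0, -0.36], [0.09, -0.063, -0.065, 0.0, 0, 0, -0.54], [0.09, -0.084, -0.086, 0.0, 0, 0, -0.72], [0.09, -0.105, -0.107, 0.0, 0, 0, -0.9]]
[[0.09, -0.021, -0.022, 0.0, 0, 0, -0.19], [0.09, -0.021, -0.022, -0.02, 0, 0, -0.19], [0.09, -0.021, -0.022, -0.04, 0, 0, -0.19], [0.09, -0.021, -0.022, -0.06, 0, 0, -0.19], [0.09, -0.021, -0.022, -0.08, 0, 0, -0.19]]
cmd end [0.438, -0.079, 0.07, -57.0]
```

>>> jog_arm(
  commands=[
    [0.09, 0.001, 0.013, 0, 0, 0, 0],
    [0.09, 0.001, 0.026, 0, 0, 0, 0],
    [0.09, 0.002, 0.039, 0, 0, 0, 0],
    [0.09, 0.002, 0.052, 0, 0, 0, 0],
    [0.09, 0.003, 0.064, 0, 0, 0, 0],
  ],
)

```text
time: 4.57
position: [0.5435, 0.0461, 0.0696]
tool_rot: [-2.267, -2.175, -0.0]
ft_force: [1.6, -0.1, 0.1]
grip_width: 0.088
grip_force: 0.0
```

>>> jog_arm(
  commands=[
    [0.09, 0, 0, 0, 0, 0, 0],
    [0.09, 0, 0, 0, 0, 0, 0],
    [0.09, -0.001, -0.017, 0, 0, 0, 0],
    [0.09, -0.002, -0.034, 0, 0, 0, 0],
    [0.09, -0.002, -0.034, 0.04, 0, 0, 0],
  ],
)

```text
time: 4.98
position: [0.5393, 0.0239, 0.0861]
tool_rot: [-2.269, -2.168, 0.011]
ft_force: [-0.1, -0.2, -0.1]
grip_width: 0.093
grip_force: 0.0
```

```bash
cat > see.py <<'E'
from plan import *
# rings: low-saturation blobs, unprojected to collar-top height, in board-local mm
def rings(name="wrist",z=.077,tag=None):
    im,c=grab(name)
    if tag: cv2.imwrite(f"pics/{tag}.png",im)
    hsv=cv2.cvtColor(im,cv2.COLOR_BGR2HSV); m=((hsv[...,1]<60)&(hsv[...,2]>60)).astype(np.uint8)*255
    m=cv2.morphologyEx(m,cv2.MORPH_OPEN,np.ones((2,2)))
    for k in cv2.findContours(m,cv2.RETR_EXTERNAL,cv2.CHAIN_APPROX_NONE)[0]:
        if cv2.contourArea(k)<60: continue
        (u,v),ax,_=cv2.minAreaRect(k); p=w2l(ray(c,u,v,z))
        if -135<p[0]<135 and -185<p[1]<200: print(name,"px",round(u),round(v),"size",np.round(ax),"area",cv2.contourArea(k),"local",p.round(1))
E
python3 - <<'E'
from see import *
st(); rings("wrist",tag="w5"); rings("scene",tag="s5"); rings("side",tag="side5")
E
```

```text
t 4.98 pos [0.5393 0.0239 0.0861] local [-3.2 35.6] yawW -2.6 ft [-0.1 -0.2 -0.1]
wrist px 408 412 size [15. 12.] area 125.0 local [ 83.8 -80.7]
wrist px 62 275 size [125.  22.] area 2249.0 local [-133.8   19.3]
wrist px 495 275 size [ 26. 128.] area 2858.0 local [125.7  19.4]
wrist px 278 275 size [26. 59.] area 1326.0 local [-3.5 19.3]
wrist px 285 96 size [171.  84.] area 12945.0 local [  0.  120.3]
scene px 260 232 size [ 9. 11.] area 79.5 local [ 90.2 -44.5]
side px 265 238 size [13. 35.] area 284.5 local [-18.4 137.4]
side px 326 212 size [ 7. 10.] area 62.5 local [-75.9 -40.1]
```

>>> jog_arm(
  commands=[
    [0.09, 0, 0, 0.04, 0, 0, 0],
    [0.09, -0.021, -0.021, 0.04, 0, 0, -0.18],
    [0.09, -0.042, -0.042, 0.04, 0, 0, -0.36],
    [0.09, -0.063, -0.064, 0.04, 0, 0, -0.55],
    [0.09, -0.083, -0.085, 0.04, 0, 0, -0.73],
  ],
)

```text
time: 5.55
position: [0.5001, -0.0156, 0.1089]
tool_rot: [-2.644, -1.697, 0.001]
ft_force: [0.5, -0.0, 0.4]
grip_width: 0.091
grip_force: 0.0
```

>>> jog_arm(
  commands=[
    [0.09, -0.021, -0.022, 0, 0, 0, -0.18],
    [0.09, -0.042, -0.043, 0, 0, 0, -0.36],
    [0.09, -0.063, -0.065, 0, 0, 0, -0.54],
    [0.09, -0.084, -0.086, 0, 0, 0, -0.72],
    [0.09, -0.105, -0.107, 0, 0, 0, -0.9],
  ],
)

```text
time: 5.97
position: [0.4475, -0.069, 0.1089]
tool_rot: [-2.967, -1.033, 0.001]
ft_force: [-0.6, -0.3, 0.2]
grip_width: 0.092
grip_force: 0.0
```

>>> jog_arm(
  commands=[
    [0.09, -0.021, -0.022, 0, 0, 0, -0.19],
    [0.09, -0.021, -0.022, 0, 0, 0, -0.19],
    [0.09, -0.021, -0.022, 0, 0, 0, -0.19],
    [0.09, -0.021, -0.022, 0, 0, 0, -0.19],
    [0.09, -0.021, -0.022, 0, 0, 0, -0.19],
  ],
)

```text
time: 6.38
position: [0.4386, -0.0783, 0.1095]
tool_rot: [-3.011, -0.896, -0.001]
ft_force: [0.8, -0.0, 0.3]
grip_width: 0.091
grip_force: 0.0
```

Run:
```python
from see import *
st(); rings("wrist",tag="w6")
a=cv2.imread("pics/w6.png")[0:300]; b=cv2.imread("pics/side5.png")[150:300,170:450]; b=cv2.resize(b,(560,300))
cv2.imwrite("pics/c6.png",np.vstack([a,b]))
```

```text
t 6.38 pos [ 0.4386 -0.0783  0.1095] local [-99.5 -70.7] yawW -56.85 ft [ 0.8 -0.   0.3]
wrist px 278 274 size [27. 60.] area 1445.5 local [-121.9  -86.9]
wrist px 408 202 size [26. 27.] area 546.0 local [ -32.2 -125.7]
wrist px 384 186 size [26. 37.] area 281.5 local [ -33.5 -106.2]
wrist px 276 178 size [49. 49.] area 1859.0 local [-68.7 -47.6]
wrist px 418 3 size [ 6. 30.] area 136.5 local [ 56.1 -55. ]
```

View pics/c6.png

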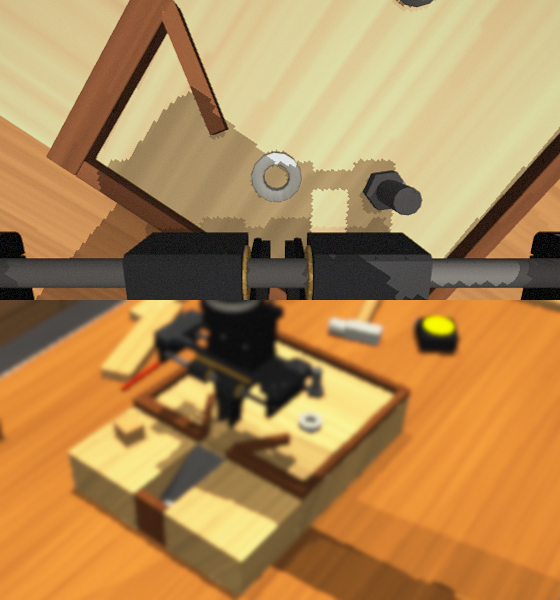

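Collar A is at (276,178), right on the fingers' centre line, with the bolt well off to the side at (385,190). The side view shows the gate clear, so the first collar is in the slot.

Run:
```python
from plan import *
plan((.438,-.079,.11,-57),[(-100.2,-71.4,.07,-54.5,4),(-100.2,-71.4,.07,-54.5,1),(-22.4,-15.9,.07,-54.5,13)],.09)
```

```text
[[0.09, 0.0, 0.0, -0.02, 0, 0, 0.0], [0.09, 0.0, 0.0, -0.04, 0, 0, 0.0], [0.09, 0.0, 0.0, -0.06, 0, 0, 0.0], [0.09, 0.0, 0.0, -0.08, 0, 0, 0.0], [0.09, 0.0, 0.0, -0.08, 0, 0, 0.0]]
[[0.09, 0.012, 0.008, 0.0, 0, 0, 0.0], [0.09, 0.024, 0.016, 0.0, 0, 0, 0.0], [0.09, 0.037, 0.024, 0.0, 0, 0, 0.0], [0.09, 0.049, 0.032, 0.0, 0, 0, 0.0], [0.09, 0.061, 0.04, 0.0, 0, 0, 0.0]]
[[0.09, 0.013, 0.008, 0.0, 0, 0, 0.0], [0.09, 0.025, 0.016, 0.0, 0, 0, 0.0], [0.09, 0.037, 0.024, 0.0, 0, 0, 0.0], [0.09, 0.05, 0.032, 0.0, 0, 0, 0.0], [0.09, 0.062, 0.04, 0.0, 0, 0, 0.0]]
[[0.09, 0.012, 0.008, 0.0, 0, 0, 0.0], [0.09, 0.025, 0.016, 0.0, 0, 0, 0.0], [0.09, 0.037, 0.025, 0.0, 0, 0, 0.0], [0.09, 0.037, 0.025, 0.0, 0, 0, 0.0], [0.09, 0.037, 0.025, 0.0, 0, 0, 0.0]]
cmd end [0.518, -0.0265, 0.07, -57.0]
```

>>> jog_arm(
  commands=[
    [0.09, 0, 0, -0.02, 0, 0, 0],
    [0.09, 0, 0, -0.04, 0, 0, 0],
    [0.09, 0, 0, -0.06, 0, 0, 0],
    [0.09, 0, 0, -0.08, 0, 0, 0],
    [0.09, 0, 0, -0.08, 0, 0, 0],
  ],
)

```text
time: 6.85
position: [0.4359, -0.0787, 0.0667]
tool_rot: [-3.01, -0.892, 0.007]
ft_force: [-0.2, 0.7, -0.8]
grip_width: 0.083
grip_force: 0.0
```

>>> jog_arm(
  commands=[
    [0.09, 0.012, 0.008, 0, 0, 0, 0],
    [0.09, 0.024, 0.016, 0, 0, 0, 0],
    [0.09, 0.037, 0.024, 0, 0, 0, 0],
    [0.09, 0.049, 0.032, 0, 0, 0, 0],
    [0.09, 0.061, 0.04, 0, 0, 0, 0],
  ],
)

```text
time: 7.27
position: [0.4698, -0.0584, 0.07]
tool_rot: [3.012, 0.893, 0.002]
ft_force: [0.2, -0.4, 0.4]
grip_width: 0.086
grip_force: 0.1
```

>>> jog_arm(
  commands=[
    [0.09, 0.013, 0.008, 0, 0, 0, 0],
    [0.09, 0.025, 0.016, 0, 0, 0, 0],
    [0.09, 0.037, 0.024, 0, 0, 0, 0],
    [0.09, 0.05, 0.032, 0, 0, 0, 0],
    [0.09, 0.062, 0.04, 0, 0, 0, 0],
  ],
)

```text
time: 7.68
position: [0.5002, -0.0386, 0.0696]
tool_rot: [3.012, 0.892, 0.0]
ft_force: [0.1, 0.2, 0.0]
grip_width: 0.093
grip_force: 0.1
```

>>> jog_arm(
  commands=[
    [0.09, 0.012, 0.008, 0, 0, 0, 0],
    [0.09, 0.025, 0.016, 0, 0, 0, 0],
    [0.09, 0.037, 0.025, 0, 0, 0, 0],
    [0.09, 0.037, 0.025, 0, 0, 0, 0],
    [0.09, 0.037, 0.025, 0, 0, 0, 0],
  ],
)

```text
time: 8.1
position: [0.5183, -0.0262, 0.0695]
tool_rot: [-3.012, -0.893, 0.0]
ft_force: [-0.9, -0.5, 0.5]
grip_width: 0.093
grip_force: 0.0
```

Run:
```python
from see import *
st(); rings("wrist",tag="w7")
# next: back off, up, go behind at (x,-45)
d=np.array([66,47])/np.hypot(66,47); e=np.array([-22.4,-15.9])-14*d
plan((.518,-.0265,.07,-57),[(*e,.07,-54.5,3),(*e,.11,-54.5,2),(-2,-46,.11,0,10)],.09)
```

```text
t 8.1 pos [ 0.5183 -0.0262  0.0695] local [-22.1 -15.3] yawW -56.96 ft [-0.9 -0.5  0.5]
wrist px 418 404 size [29. 41.] area 857.5 local [ -49.8 -139.2]
wrist px 492 374 size [ 31. 135.] area 3834.0 local [  -7.8 -159.9]
wrist px 471 280 size [ 39. 176.] area 4325.0 local [  29.1 -108. ]
wrist px 278 274 size [27. 60.] area 1474.5 local [-29.4 -20.5]
wrist px 62 274 size [ 27. 125.] area 3049.5 local [-97.2  74.6]
wrist px 280 210 size [61. 59.] area 2803.5 local [ 0.5 -0.1]
wrist px 440 149 size [71. 65.] area 3570.5 local [ 71.1 -46.4]
wrist px 110 72 size [167.  91.] area 12049.0 local [  7.8 102.1]
[[0.09, -0.008, -0.005, 0.0, 0, 0, 0.0], [0.09, -0.016, -0.011, 0.0, 0, 0, 0.0], [0.09, -0.024, -0.016, 0.0, 0, 0, 0.0], [0.09, -0.024, -0.016, 0.04, 0, 0, 0.0], [0.09, -0.024, -0.016, 0.08, 0, 0, 0.0]]
[[0.09, 0.007, -0.004, 0.0, 0, 0, 0.19], [0.09, 0.013, -0.009, 0.0, 0, 0, 0.37], [0.09, 0.019, -0.014, 0.0, 0, 0, 0.55], [0.09, 0.025, -0.018, 0.0, 0, 0, 0.73], [0.09, 0.031, -0.023, 0.0, 0, 0, 0.91]]
[[0.09, 0.006, -0.005, 0.0, 0, 0, 0.18], [0.09, 0.013, -0.009, 0.0, 0, 0, 0.36], [0.09, 0.019, -0.014, 0.0, 0, 0, 0.55], [0.09, 0.025, -0.019, 0.0, 0, 0, 0.73], [0.09, 0.031, -0.023, 0.0, 0, 0, 0.91]]
cmd end [0.537, -0.0575, 0.11, -2.4]
```

Collar A is now on the centre line at about (0,0) mm and B is unmoved. I'll go behind A and push straight through.

>>> jog_arm(
  commands=[
    [0.09, -0.008, -0.005, 0, 0, 0, 0],
    [0.09, -0.016, -0.011, 0, 0, 0, 0],
    [0.09, -0.024, -0.016, 0, 0, 0, 0],
    [0.09, -0.024, -0.016, 0.04, 0, 0, 0],
    [0.09, -0.024, -0.016, 0.08, 0, 0, 0],
  ],
)

```text
time: 8.57
position: [0.5038, -0.0354, 0.1088]
tool_rot: [-3.012, -0.89, 0.006]
ft_force: [0.7, -0.1, 0.4]
grip_width: 0.089
grip_force: 0.0
```

>>> jog_arm(
  commands=[
    [0.09, 0.007, -0.004, 0, 0, 0, 0.19],
    [0.09, 0.013, -0.009, 0, 0, 0, 0.37],
    [0.09, 0.019, -0.014, 0, 0, 0, 0.55],
    [0.09, 0.025, -0.018, 0, 0, 0, 0.73],
    [0.09, 0.031, -0.023, 0, 0, 0, 0.91],
  ],
)

```text
time: 8.98
position: [0.521, -0.0467, 0.1097]
tool_rot: [2.713, 1.583, -0.0]
ft_force: [0.2, 0.3, 0.6]
grip_width: 0.089
grip_force: 0.0
```

>>> jog_arm(
  commands=[
    [0.09, 0.006, -0.005, 0, 0, 0, 0.18],
    [0.09, 0.013, -0.009, 0, 0, 0, 0.36],
    [0.09, 0.019, -0.014, 0, 0, 0, 0.55],
    [0.09, 0.027, -0.019, 0, 0, 0, 0.73],
    [0.09, 0.034, -0.023, 0, 0, 0, 0.91],
  ],
)

```text
time: 9.4
position: [0.538, -0.0584, 0.1096]
tool_rot: [2.263, 2.179, -0.0]
ft_force: [1.4, -0.1, 0.5]
grip_width: 0.088
grip_force: 0.0
```

>>> jog_arm(
  commands=[
    [0.09, 0, 0, 0, 0, 0, 0],
    [0.09, 0, 0, -0.02, 0, 0, 0],
    [0.09, 0, 0, -0.04, 0, 0, 0],
    [0.09, 0, 0, -0.06, 0, 0, 0],
    [0.09, 0, 0, -0.08, 0, 0, 0],
  ],
)

```text
time: 9.82
position: [0.5376, -0.0574, 0.068]
tool_rot: [-2.268, -2.173, 0.001]
ft_force: [-0.1, -0.3, 0.5]
grip_width: 0.089
grip_force: 0.0
```

Run:
```python
from see import *
st(); rings("wrist",tag="w8")
plan((.5385,-.0575,.07,-2.4),[(0,-46,.07,0,2),(0,57,.07,0,13)],.09)
```

```text
t 9.82 pos [ 0.5376 -0.0574  0.068 ] local [ -1.5 -45.7] yawW -2.45 ft [-0.1 -0.3  0.5]
wrist px 62 274 size [ 23. 125.] area 2413.5 local [-117.7  -53.1]
wrist px 278 275 size [26. 59.] area 1359.0 local [ -1.8 -53.4]
wrist px 495 274 size [ 27. 128.] area 2879.0 local [114.4 -53.1]
wrist px 428 244 size [47. 15.] area 462.5 local [ 76.2 -35.9]
wrist px 283 175 size [62. 62.] area 2994.5 local [0.3 0.2]
wrist px 282 8 size [103.  16.] area 1596.0 local [-0.1 73.7]
[[0.09, 0.001, 0.0, 0.0, 0, 0, 0.0], [0.09, 0.001, -0.001, 0.0, 0, 0, 0.0], [0.09, 0.002, 0.015, 0.0, 0, 0, 0.0], [0.09, 0.002, 0.031, 0.0, 0, 0, 0.0], [0.09, 0.003, 0.047, 0.0, 0, 0, 0.0]]
[[0.09, 0.001, 0.016, 0.0, 0, 0, 0.0], [0.09, 0.001, 0.032, 0.0, 0, 0, 0.0], [0.09, 0.002, 0.047, 0.0, 0, 0, 0.0], [0.09, 0.003, 0.063, 0.0, 0, 0, 0.0], [0.09, 0.003, 0.079, 0.0, 0, 0, 0.0]]
[[0.09, 0.001, 0.016, 0.0, 0, 0, 0.0], [0.09, 0.002, 0.032, 0.0, 0, 0, 0.0], [0.09, 0.002, 0.048, 0.0, 0, 0, 0.0], [0.09, 0.003, 0.063, 0.0, 0, 0, 0.0], [0.09, 0.004, 0.079, 0.0, 0, 0, 0.0]]
cmd end [0.5435, 0.045, 0.07, -2.4]
```

>>> jog_arm(
  commands=[
    [0.09, 0.001, 0, 0, 0, 0, 0],
    [0.09, 0.001, -0.001, 0, 0, 0, 0],
    [0.09, 0.002, 0.015, 0, 0, 0, 0],
    [0.09, 0.002, 0.031, 0, 0, 0, 0],
    [0.09, 0.003, 0.047, 0, 0, 0, 0],
  ],
)

```text
time: 10.28
position: [0.5404, -0.0329, 0.0701]
tool_rot: [2.267, 2.174, 0.002]
ft_force: [-0.5, -0.8, 0.3]
grip_width: 0.09
grip_force: 0.2
```

>>> jog_arm(
  commands=[
    [0.09, 0.001, 0.016, 0, 0, 0, 0],
    [0.09, 0.001, 0.032, 0, 0, 0, 0],
    [0.09, 0.002, 0.047, 0, 0, 0, 0],
    [0.09, 0.003, 0.063, 0, 0, 0, 0],
    [0.09, 0.003, 0.079, 0, 0, 0, 0],
  ],
)

```text
time: 10.7
position: [0.5417, 0.0064, 0.0697]
tool_rot: [2.267, 2.175, 0.0]
ft_force: [-0.4, -0.7, -0.4]
grip_width: 0.089
grip_force: 0.1
```

Run:
```python
from see import *
st(); rings("wrist",tag="w9")
```

```text
t 10.7 pos [0.5417 0.0064 0.0697] local [-0.1 18.2] yawW -2.38 ft [-0.4 -0.7 -0.4]
wrist px 406 414 size [11. 16.] area 113.5 local [ 78.1 -82.4]
wrist px 62 275 size [ 22. 125.] area 2244.5 local [-117.6    9.6]
wrist px 278 275 size [26. 59.] area 1347.0 local [-0.4  9.7]
wrist px 495 274 size [ 27. 128.] area 2888.5 local [117.1  10.1]
wrist px 276 214 size [60. 59.] area 2790.0 local [-1.5 43.8]
wrist px 280 76 size [152.  94.] area 13114.5 local [1.000e-01 1.101e+02]
```

>>> jog_arm(
  commands=[
    [0.09, 0.001, 0.016, 0, 0, 0, 0],
    [0.09, 0.002, 0.032, 0, 0, 0, 0],
    [0.09, 0.002, 0.048, 0, 0, 0, 0],
    [0.09, 0.003, 0.063, 0, 0, 0, 0],
    [0.09, 0.004, 0.079, 0, 0, 0, 0],
  ],
)

```text
time: 11.17
position: [0.5436, 0.0457, 0.0696]
tool_rot: [2.267, 2.174, 0.0]
ft_force: [0.2, -0.3, -0.3]
grip_width: 0.09
grip_force: 0.0
```

>>> jog_arm(
  commands=[
    [0.09, 0, 0, 0, 0, 0, 0],
    [0.09, 0, 0, 0, 0, 0, 0],
    [0.09, -0.001, -0.017, 0, 0, 0, 0],
    [0.09, -0.002, -0.034, 0, 0, 0, 0],
    [0.09, -0.002, -0.034, 0.04, 0, 0, 0],
  ],
)

```text
time: 11.58
position: [0.5393, 0.0238, 0.0861]
tool_rot: [-2.269, -2.168, 0.011]
ft_force: [-0.7, -0.4, -0.1]
grip_width: 0.089
grip_force: 0.0
```

Run:
```python
from see import *
st(); rings("wrist",tag="w10")
B=np.array([71.5,-46.6]); d=np.array([-71.5,46.6])/np.hypot(*B); yaw=90-np.degrees(np.arctan2(d[1],-d[0])); b=B-36*d; e=np.array([2,-1.3])-25*d; print(b,e,yaw)
plan((.5425,.028,.09,-2.4),[(0,39,.11,0,1),(*b,.11,yaw,10),(*b,.11,yaw,4)],.09)
```

```text
t 11.58 pos [0.5393 0.0238 0.0861] local [-3.2 35.5] yawW -2.61 ft [-0.7 -0.4 -0.1]
wrist px 408 413 size [12. 12.] area 116.5 local [ 83.9 -82.1]
wrist px 62 275 size [ 22. 125.] area 2301.5 local [-133.8   19.1]
wrist px 278 275 size [26. 59.] area 1328.5 local [-3.5 19.2]
wrist px 495 274 size [ 27. 128.] area 2872.0 local [125.7  19.5]
wrist px 285 96 size [170.  84.] area 12838.0 local [1.000e-01 1.204e+02]
[101.65985424 -66.25663227] [ 22.94434322 -14.95043908] 56.905772204111166
[[0.09, 0.0, -0.002, 0.04, 0, 0, 0.0], [0.09, 0.02, -0.024, 0.04, 0, 0, 0.19], [0.09, 0.039, -0.045, 0.04, 0, 0, 0.38], [0.09, 0.059, -0.067, 0.04, 0, 0, 0.57], [0.09, 0.078, -0.089, 0.04, 0, 0, 0.76]]
[[0.09, 0.019, -0.022, 0.0, 0, 0, 0.19], [0.09, 0.039, -0.044, 0.0, 0, 0, 0.38], [0.09, 0.058, -0.066, 0.0, 0, 0, 0.57], [0.09, 0.078, -0.088, 0.0, 0, 0, 0.76], [0.09, 0.097, -0.11, 0.0, 0, 0, 0.95]]
[[0.09, 0.02, -0.022, 0.0, 0, 0, 0.19], [0.09, 0.02, -0.022, 0.0, 0, 0, 0.19], [0.09, 0.02, -0.022, 0.0, 0, 0, 0.19], [0.09, 0.02, -0.022, 0.0, 0, 0, 0.19], [0.09, 0.02, -0.022, 0.0, 0, 0, 0.19]]
cmd end [0.64, -0.0825, 0.11, 54.6]
```

The gate is clear, so the second collar dropped. Next is collar B.

>>> jog_arm(
  commands=[
    [0.09, 0, -0.002, 0.04, 0, 0, 0],
    [0.09, 0.02, -0.024, 0.04, 0, 0, 0.19],
    [0.09, 0.039, -0.045, 0.04, 0, 0, 0.38],
    [0.09, 0.059, -0.067, 0.04, 0, 0, 0.57],
    [0.09, 0.078, -0.089, 0.04, 0, 0, 0.76],
  ],
)

```text
time: 12.05
position: [0.5821, -0.0186, 0.1099]
tool_rot: [1.788, 2.582, 0.0]
ft_force: [-0.3, -0.3, -0.3]
grip_width: 0.092
grip_force: 0.0
```

>>> jog_arm(
  commands=[
    [0.09, 0.019, -0.022, 0, 0, 0, 0.19],
    [0.09, 0.039, -0.044, 0, 0, 0, 0.38],
    [0.09, 0.058, -0.066, 0, 0, 0, 0.57],
    [0.09, 0.078, -0.088, 0, 0, 0, 0.76],
    [0.09, 0.097, -0.11, 0, 0, 0, 0.95],
  ],
)

```text
time: 12.47
position: [0.6304, -0.074, 0.1095]
tool_rot: [1.098, 2.943, -0.001]
ft_force: [-0.4, -0.2, 1.0]
grip_width: 0.089
grip_force: 0.0
```

>>> jog_arm(
  commands=[
    [0.09, 0.02, -0.022, 0, 0, 0, 0.19],
    [0.09, 0.02, -0.022, 0, 0, 0, 0.19],
    [0.09, 0.02, -0.022, 0, 0, 0, 0.19],
    [0.09, 0.02, -0.022, 0, 0, 0, 0.19],
    [0.09, 0.02, -0.022, 0, 0, 0, 0.19],
  ],
)

```text
time: 12.88
position: [0.6394, -0.0817, 0.1096]
tool_rot: [-0.956, -2.992, -0.001]
ft_force: [-0.2, -0.1, -0.7]
grip_width: 0.088
grip_force: 0.0
```

Run:
```python
from see import *
st(); rings("wrist",tag="w11")
plan((.64,-.0825,.11,54.6),[(101.7,-66.3,.07,56.9,4),(101.7,-66.3,.07,56.9,1),(22.9,-15,.07,56.9,13)],.09)
```

```text
t 12.88 pos [ 0.6394 -0.0817  0.1096] local [101.3 -65.7] yawW 54.56 ft [-0.2 -0.1 -0.7]
wrist px 278 275 size [24. 59.] area 1204.0 local [123.5 -79.9]
wrist px 278 186 size [49. 48.] area 1833.5 local [ 71.7 -46.7]
wrist px 100 101 size [27. 39.] area 369.5 local [ -28.3 -107.8]
wrist px 91 76 size [18.  9.] area 84.5 local [ -42.1 -103.4]
wrist px 54 86 size [31. 31.] area 748.5 local [ -49.2 -125.1]
[[0.09, 0.0, 0.0, -0.02, 0, 0, 0.0], [0.09, 0.0, 0.0, -0.04, 0, 0, 0.0], [0.09, 0.0, 0.0, -0.06, 0, 0, 0.0], [0.09, 0.0, 0.0, -0.08, 0, 0, 0.0], [0.09, 0.0, 0.0, -0.08, 0, 0, 0.0]]
[[0.09, -0.012, 0.009, 0.0, 0, 0, 0.0], [0.09, -0.024, 0.017, 0.0, 0, 0, 0.0], [0.09, -0.036, 0.026, 0.0, 0, 0, 0.0], [0.09, -0.047, 0.034, 0.0, 0, 0, 0.0], [0.09, -0.059, 0.042, 0.0, 0, 0, 0.0]]
[[0.09, -0.012, 0.009, 0.0, 0, 0, 0.0], [0.09, -0.024, 0.017, 0.0, 0, 0, 0.0], [0.09, -0.036, 0.026, 0.0, 0, 0, 0.0], [0.09, -0.047, 0.034, 0.0, 0, 0, 0.0], [0.09, -0.059, 0.042, 0.0, 0, 0, 0.0]]
[[0.09, -0.012, 0.009, 0.0, 0, 0, 0.0], [0.09, -0.024, 0.017, 0.0, 0, 0, 0.0], [0.09, -0.035, 0.026, 0.0, 0, 0, 0.0], [0.09, -0.035, 0.026, 0.0, 0, 0, 0.0], [0.09, -0.035, 0.026, 0.0, 0, 0, 0.0]]
cmd end [0.5635, -0.0275, 0.07, 54.6]
```

Collar B is centred ahead of the fingers at (71.7, -46.7) mm, so I'll lower and push.

>>> jog_arm(
  commands=[
    [0.09, 0, 0, -0.02, 0, 0, 0],
    [0.09, 0, 0, -0.04, 0, 0, 0],
    [0.09, 0, 0, -0.06, 0, 0, 0],
    [0.09, 0, 0, -0.08, 0, 0, 0],
    [0.09, 0, 0, -0.08, 0, 0, 0],
  ],
)

```text
time: 13.35
position: [0.6381, -0.0822, 0.0662]
tool_rot: [-0.954, -2.989, 0.001]
ft_force: [-0.9, 0.8, -0.2]
grip_width: 0.09
grip_force: 0.0
```

>>> jog_arm(
  commands=[
    [0.09, -0.012, 0.009, 0, 0, 0, 0],
    [0.09, -0.024, 0.017, 0, 0, 0, 0],
    [0.09, -0.036, 0.026, 0, 0, 0, 0],
    [0.09, -0.047, 0.034, 0, 0, 0, 0],
    [0.09, -0.059, 0.042, 0, 0, 0, 0],
  ],
)

```text
time: 13.77
position: [0.6101, -0.0608, 0.0702]
tool_rot: [0.954, 2.992, 0.0]
ft_force: [0.6, -0.7, -0.4]
grip_width: 0.097
grip_force: 0.1
```

>>> jog_arm(
  commands=[
    [0.09, -0.012, 0.009, 0, 0, 0, 0],
    [0.09, -0.024, 0.017, 0, 0, 0, 0],
    [0.09, -0.036, 0.026, 0, 0, 0, 0],
    [0.09, -0.047, 0.034, 0, 0, 0, 0],
    [0.09, -0.059, 0.042, 0, 0, 0, 0],
  ],
)

```text
time: 14.18
position: [0.5805, -0.0401, 0.0697]
tool_rot: [0.955, 2.993, 0.0]
ft_force: [0.4, -0.0, -0.1]
grip_width: 0.088
grip_force: 0.1
```

>>> jog_arm(
  commands=[
    [0.09, -0.012, 0.009, 0, 0, 0, 0],
    [0.09, -0.024, 0.017, 0, 0, 0, 0],
    [0.09, -0.035, 0.026, 0, 0, 0, 0],
    [0.09, -0.035, 0.026, 0, 0, 0, 0],
    [0.09, -0.035, 0.026, 0, 0, 0, 0],
  ],
)

```text
time: 14.6
position: [0.5633, -0.0272, 0.0696]
tool_rot: [0.954, 2.993, 0.0]
ft_force: [0.0, 0.4, 0.1]
grip_width: 0.088
grip_force: 0.0
```

Run:
```python
from see import *
st(); rings("wrist",tag="w12")
d=np.array([-71.5,46.6])/np.hypot(71.5,46.6); e=np.array([22.9,-15])-14*d
plan((.5635,-.0275,.07,54.6),[(*e,.07,56.9,3),(*e,.11,56.9,2),(0,-46,.11,0,10),(0,-46,.11,0,1),(0,-46,.07,0,4)],.09)
```

```text
t 14.6 pos [ 0.5633 -0.0272  0.0696] local [ 22.9 -14.4] yawW 54.64 ft [0.  0.4 0.1]
wrist px 40 299 size [24. 10.] area 168.0 local [ -30.5 -137.3]
wrist px 278 276 size [24. 59.] area 1211.0 local [ 29.8 -18.8]
wrist px 495 275 size [128.  24.] area 2543.5 local [93.1 80.3]
wrist px 62 274 size [ 26. 124.] area 2756.0 local [ -35.  -116.7]
wrist px 70 252 size [12. 37.] area 230.0 local [ -41.9 -104.5]
wrist px 278 210 size [60. 61.] area 2803.5 local [-1.3  0.7]
wrist px 461 89 size [ 93. 157.] area 11522.5 local [ -3.4 105. ]
[[0.09, 0.007, -0.006, 0.0, 0, 0, 0.0], [0.09, 0.015, -0.011, 0.0, 0, 0, 0.0], [0.09, 0.022, -0.017, 0.0, 0, 0, 0.0], [0.09, 0.022, -0.017, 0.04, 0, 0, 0.0], [0.09, 0.022, -0.017, 0.08, 0, 0, 0.0]]
[[0.09, -0.007, -0.004, 0.0, 0, 0, -0.19], [0.09, -0.014, -0.009, 0.0, 0, 0, -0.38], [0.09, -0.021, -0.013, 0.0, 0, 0, -0.57], [0.09, -0.028, -0.017, 0.0, 0, 0, -0.76], [0.09, -0.035, -0.022, 0.0, 0, 0, -0.95]]
[[0.09, -0.007, -0.004, 0.0, 0, 0, -0.19], [0.09, -0.015, -0.008, 0.0, 0, 0, -0.38], [0.09, -0.022, -0.013, 0.0, 0, 0, -0.57], [0.09, -0.029, -0.017, 0.0, 0, 0, -0.76], [0.09, -0.036, -0.022, 0.0, 0, 0, -0.95]]
[[0.09, 0.0, 0.0, 0.0, 0, 0, 0.0], [0.09, 0.0, 0.0, -0.02, 0, 0, 0.0], [0.09, 0.0, 0.0, -0.04, 0, 0, 0.0], [0.09, 0.0, 0.0, -0.06, 0, 0, 0.0], [0.09, 0.0, 0.0, -0.08, 0, 0, 0.0]]
cmd end [0.539, -0.058, 0.07, -2.4]
```

>>> jog_arm(
  commands=[
    [0.09, 0.007, -0.006, 0, 0, 0, 0],
    [0.09, 0.015, -0.011, 0, 0, 0, 0],
    [0.09, 0.022, -0.017, 0, 0, 0, 0],
    [0.09, 0.022, -0.017, 0.04, 0, 0, 0],
    [0.09, 0.022, -0.017, 0.08, 0, 0, 0],
  ],
)

```text
time: 15.07
position: [0.5739, -0.0369, 0.1086]
tool_rot: [-0.956, -2.989, 0.001]
ft_force: [1.5, -0.5, 0.6]
grip_width: 0.091
grip_force: 0.0
```

>>> jog_arm(
  commands=[
    [0.09, -0.007, -0.004, 0, 0, 0, -0.19],
    [0.09, -0.014, -0.009, 0, 0, 0, -0.38],
    [0.09, -0.021, -0.013, 0, 0, 0, -0.57],
    [0.09, -0.028, -0.017, 0, 0, 0, -0.76],
    [0.09, -0.035, -0.022, 0, 0, 0, -0.95],
  ],
)

```text
time: 15.48
position: [0.5574, -0.0476, 0.1096]
tool_rot: [1.67, 2.661, 0.0]
ft_force: [0.3, -0.6, -1.0]
grip_width: 0.086
grip_force: 0.0
```

>>> jog_arm(
  commands=[
    [0.09, -0.007, -0.004, 0, 0, 0, -0.19],
    [0.09, -0.015, -0.008, 0, 0, 0, -0.38],
    [0.09, -0.022, -0.013, 0, 0, 0, -0.57],
    [0.09, -0.029, -0.017, 0, 0, 0, -0.76],
    [0.09, -0.036, -0.022, 0, 0, 0, -0.95],
  ],
)

```text
time: 15.9
position: [0.5394, -0.0586, 0.1096]
tool_rot: [2.273, 2.168, 0.0]
ft_force: [-0.0, -0.5, -0.3]
grip_width: 0.081
grip_force: 0.0
```

>>> jog_arm(
  commands=[
    [0.09, 0, 0, 0, 0, 0, 0],
    [0.09, 0, 0, -0.02, 0, 0, 0],
    [0.09, 0, 0, -0.04, 0, 0, 0],
    [0.09, 0, 0, -0.06, 0, 0, 0],
    [0.09, 0, 0, -0.08, 0, 0, 0],
  ],
)

```text
time: 16.32
position: [0.5386, -0.0578, 0.0679]
tool_rot: [-2.265, -2.175, 0.001]
ft_force: [0.1, -0.2, -0.3]
grip_width: 0.093
grip_force: 0.0
```

Run:
```python
from see import *
st(); rings("wrist",tag="w13")
plan((.539,-.058,.07,-2.4),[(-.5,-46,.07,0,2),(0,57,.07,0,13)],.09)
```

```text
t 16.32 pos [ 0.5386 -0.0578  0.0679] local [ -0.5 -46.1] yawW -2.32 ft [ 0.1 -0.2 -0.3]
wrist px 62 274 size [125.  23.] area 2399.0 local [-116.6  -53.7]
wrist px 495 275 size [ 26. 128.] area 2915.0 local [115.4 -53.4]
wrist px 278 275 size [26. 59.] area 1398.0 local [ -0.7 -53.7]
wrist px 278 174 size [62. 61.] area 2994.5 local [-0.9  0.4]
wrist px 281 7 size [102.  15.] area 1490.0 local [-0.1 73.4]
[[0.09, 0.0, 0.0, 0.0, 0, 0, 0.0], [0.09, -0.001, 0.001, 0.0, 0, 0, 0.0], [0.09, 0.0, 0.016, 0.0, 0, 0, 0.0], [0.09, 0.001, 0.032, 0.0, 0, 0, 0.0], [0.09, 0.001, 0.048, 0.0, 0, 0, 0.0]]
[[0.09, 0.001, 0.016, 0.0, 0, 0, 0.0], [0.09, 0.002, 0.032, 0.0, 0, 0, 0.0], [0.09, 0.003, 0.047, 0.0, 0, 0, 0.0], [0.09, 0.003, 0.063, 0.0, 0, 0, 0.0], [0.09, 0.004, 0.079, 0.0, 0, 0, 0.0]]
[[0.09, 0.001, 0.016, 0.0, 0, 0, 0.0], [0.09, 0.002, 0.032, 0.0, 0, 0, 0.0], [0.09, 0.002, 0.048, 0.0, 0, 0, 0.0], [0.09, 0.003, 0.063, 0.0, 0, 0, 0.0], [0.09, 0.004, 0.079, 0.0, 0, 0, 0.0]]
cmd end [0.5435, 0.045, 0.07, -2.4]
```

>>> jog_arm(
  commands=[
    [0.09, 0, 0, 0, 0, 0, 0],
    [0.09, -0.001, 0.001, 0, 0, 0, 0],
    [0.09, 0, 0.016, 0, 0, 0, 0],
    [0.09, 0.001, 0.032, 0, 0, 0, 0],
    [0.09, 0.001, 0.048, 0, 0, 0, 0],
  ],
)

```text
time: 16.78
position: [0.5401, -0.0329, 0.0702]
tool_rot: [2.267, 2.174, 0.002]
ft_force: [0.2, 0.4, 0.1]
grip_width: 0.094
grip_force: 0.1
```

>>> jog_arm(
  commands=[
    [0.09, 0.001, 0.016, 0, 0, 0, 0],
    [0.09, 0.002, 0.032, 0, 0, 0, 0],
    [0.09, 0.003, 0.047, 0, 0, 0, 0],
    [0.09, 0.003, 0.063, 0, 0, 0, 0],
    [0.09, 0.004, 0.079, 0, 0, 0, 0],
  ],
)

```text
time: 17.2
position: [0.5415, 0.0064, 0.0696]
tool_rot: [2.267, 2.175, -0.0]
ft_force: [-0.3, -0.8, 0.2]
grip_width: 0.09
grip_force: 0.1
```

>>> jog_arm(
  commands=[
    [0.09, 0.001, 0.016, 0, 0, 0, 0],
    [0.09, 0.002, 0.032, 0, 0, 0, 0],
    [0.09, 0.002, 0.048, 0, 0, 0, 0],
    [0.09, 0.003, 0.063, 0, 0, 0, 0],
    [0.09, 0.003, 0.079, 0, 0, 0, 0],
  ],
)

```text
time: 17.62
position: [0.5431, 0.0456, 0.0696]
tool_rot: [2.267, 2.174, -0.0]
ft_force: [0.8, -0.1, 0.4]
grip_width: 0.09
grip_force: 0.0
```

>>> jog_arm(
  commands=[
    [0.09, 0, 0, 0, 0, 0, 0],
    [0.09, 0, -0.017, 0, 0, 0, 0],
    [0.09, -0.001, -0.034, 0, 0, 0, 0],
    [0.09, -0.001, -0.034, 0.05, 0, 0, 0],
    [0.09, -0.001, -0.034, 0.1, 0, 0, 0],
  ],
)

```text
time: 18.03
position: [0.5408, 0.0249, 0.1185]
tool_rot: [-2.27, -2.169, 0.006]
ft_force: [0.1, 0.5, -0.3]
grip_width: 0.092
grip_force: 0.0
```

>>> jog_arm(
  commands=[
    [0.09, 0, 0, 0.07, 0, 0, 0],
    [0.09, 0, 0, 0.14, 0, 0, 0],
    [0.09, 0, 0.04, 0.2, 0, 0, 0],
    [0.09, 0, 0.08, 0.2, 0, 0, 0],
    [0.09, 0, 0.08, 0.2, 0, 0, 0],
  ],
)

```text
time: 18.45
position: [0.5437, 0.0711, 0.2224]
tool_rot: [2.263, 2.177, 0.009]
ft_force: [-0.7, 0.8, -0.6]
grip_width: 0.088
grip_force: 0.0
```

Run:
```python
from see import *
st(); im,c=grab("wrist"); s,_=grab("scene")
cv2.imwrite("pics/c14.png",np.vstack([im[:300],cv2.resize(s[160:280,170:394],(560,300))]))
```

```text
t 18.45 pos [0.5437 0.0711 0.2224] local [-0.8 82.9] yawW -2.23 ft [-0.7  0.8 -0.6]
```

View pics/c14.png

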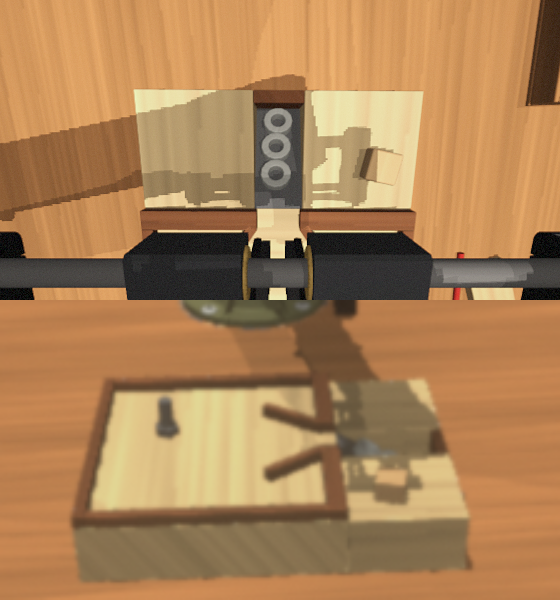

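All three collars lie in the slot, at (278,121), (276,146) and (276,173). The deck is empty except for the standing bolt, so I'm handing in.

```bash
python3 -c "
from bench import ctrl
print(ctrl.close_job())"
```

```text
the job is handed in; nothing more can be done
None
```

All three collars were swept one at a time through the gate into the slot, the bolt and the off-cut look undisturbed in the last view, and the job was handed in at about 18.5 s; no verdict was returned.

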